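Latch the box cover and bring the screwdriver to its screw

TASK

The cover of the small instrument box stands up at one end on its spring latch: first press that end down until the cover snaps in and lies level in the box. Then draw the screwdriver out of its slanted stand, turn it upright with the blade pointing straight down, and bring the blade over the screw in the middle of the cover. Finish while still holding it there, raised two to four centimetres above the screw; the screwdriver must not touch box, cover or stand.

Things in the scene. Friction and masses are not known exactly. Their poses are not given: they have to be found in the camera images.
- box: Fixed grey plastic box, 116 (x) x 86 (y) mm, rim top 41 mm above its origin, the centre of its underside; z up. Recess in its top 98 x 68 mm, solid floor 36 mm up. The -x side roughly faces the robot; in its rim is a black spring latch, 22 mm wide, top 54 mm up, overhanging the cover by 4 mm. Its slope yields to -x when the cover's edge is pushed down (3 to 12 N), then springs back.
- cover: Loose aluminium plate, 96 (x) x 66 (y) x 4 mm, about 60 g, with a slotted screw head (14 mm across, 2.5 mm high, fixed to it) in its middle. Origin: centre of its underside; x as the box's, z out of its top. At the start its +x end lies in the recess, its -x end about 10 mm up on the latch (tilt 6 degrees). Seated, its underside is 36 mm and its top 40 mm above the box's origin.
- screw_top (a point): Middle of the top of the screw head, 6.5 mm above the cover's underside (42.5 mm above the box's origin once the cover is seated).
- raised_edge (a point): Middle of the upper edge of the cover's latch (-x) end. The place to press is about 15 mm inward (+x of the cover) from here, clear of the latch; the top there ends 40 mm above the box's origin.
- stand: Fixed stand: dark steel base plate 110 (x) x 80 (y) x 8 mm with a slanted black socket block, 34 x 34 mm, 72 mm long, between two cheeks. Origin: at its underside, 15 mm to -x of the base plate's centre. The socket's axis lies in the stand's xz plane; its upper end leans 35 degrees from vertical towards the stand's -x (roughly to the robot's left, a little towards it).
- mouth (a point): Centre of the socket's mouth, 84 mm above the stand's origin, where the hole (8.5 mm wide, right through) begins. Its axes are the stand's (not slanted).
- driver: Screwdriver standing in the slanted socket: round handle 21.6 mm across, 69 mm long; steel blade 6 mm across, 66 mm long; about 40 g. Blade down, wholly in the hole, handle resting on the mouth; it slides out freely, and leans up to 3 degrees more than the socket. Origin near the shoulder, 10 mm off the axis. Its long axis runs from driver_end to driver_tip (about 8 degrees off its own x).
- driver_tip (a point): Tip of the screwdriver's blade, on its axis.
- driver_shoulder (a point): Point on the screwdriver's axis where the handle ends and the blade begins.
- driver_end (a point): Rear end of the screwdriver's handle, on its axis. The handle can be gripped from here along the axis.
Mind the look-alikes: they are no part of the job. Leave any pink or turquoise look-alike of the driver alone.

How it is judged:
By the outcome, as a careful person would: the job done as asked, in the order asked, and still so for the second after the job is handed in, while the arm keeps its last pose, push and grip.
It also fails if it takes over 56 s, if anything falls off the work surface, if the arm or the gripper's body presses on something with over 40 N, if the wrist force passes 120 N, or if a joint passes its speed limit or range.

ROBOT

A 6-joint arm with a two-finger parallel gripper is mounted at the origin on a cart in front of the work surface, level with it; the furniture and walls round the work are solid. World frame = base frame: x ahead of the robot, y to its left, z up, the work surface at z = 0. Lengths are in m, angles in degrees, forces in N, time in s.
With the tool pointing down it reaches from about 0.3 to 0.75 m from the base axis. Payload 8.5 kg.
Tool frame: the origin (TCP) lies midway between the tips of the shut fingers; the grasp point (between the pads) lies bot.grip_depth behind it (bot.grip_depth is the distance from the TCP to the grasp point, in m); z points along the fingers, y is the line along which they close (so a half turn about z gives the same grasp; the last joint's range is limited). The gripper opens to 85 mm and grips with 20 to 120 N. Pads are 22 mm wide; open, the fingers measure 114 mm over their backs; the gripper's body (76 mm by 85 mm) begins 54 mm behind the grasp point. The pads swing forward as they close: fully open they stand 13 mm farther back than shut.
Start: joints at [56.935, 21.807, 74.336, -0, 83.858, -12.336], TCP at [0.195, 0.514, 0.231] pointing down, gripper open.
Joint ranges: [-178.18, 178.18], [-50.72, 133.34], [12.68, 142.11], [-81.47, 261.47], [9.98, 163.14], [-165.26, 165.26]. Speed limits (degrees/s): [136.94, 136.94, 180, 180, 180, 180].

INTERFACE

Orientations are given as [roll, pitch, yaw] about the fixed x, y, z axes, in that order (R = Rz(yaw) Ry(pitch) Rx(roll)).
In Python, from cell import bot, imaging gives the robot as it stands.
- The arm moves only by the tool send_rows, never from a script. Its argument "deltas" is one flat list of numbers, 7 for each row, row after row: the turn, a rotation vector about the tool's x, y, z as a fraction of full scale, then the shift along the tool's x, y, z as a fraction of full scale, then the closure, from -1 (fully open) to 1 (shut). A call has 1 to 20 rows; each row shifts and turns the commanded pose from where the row before left it, along the tool's axes as they then stand; what a row does not reach is not made up. Full scale, the value 1, is 2 cm for a shift and 0.08 rad for a turn. A row lasts 1/8 s, in which the tool goes at most 62.5 mm and 10.7 degrees, less where a joint would pass 70% of its speed; a pose out of reach is approached as far as the arm can. A call with a number of a shift or a turn outside -1 to 1 is refused whole. A call with a gripper value outside its range is refused whole. The fingers move at their own pace and stop on an object; "newtons" is the grip in N (left out, the last holds). Time passes only in rows, so rows that do not move let the fingers close. It gives the time, the measured TCP pose, the force, the opening and the grip force at its end, in the units of the state.
- bot.observe(): the state, without advancing time (a new reading comes with each control period).
- imaging.capture(name): name is "side" or "top" or "wrist"; returns the picture (420x560x3 uint8, red, green, blue); there is no depth.
- imaging.camera_params(name): a dict with "fovy" (degrees; the focal length in pixels is half the picture's height over the tangent of half this angle, whatever the lens; pixels are square), "cx", "cy" (the principal point, pixels), "eye" and "rotation" of the camera in the world. Camera axes: x right, y up, looking along -z (the intrinsics and any distortion apply to the point x, -y, -z); pixel columns grow to the right and rows downward; lengths in m; the calibration is good to about 2 mm. The wrist camera is an equidistant fisheye: a pixel r from the principal point sees the ray r / f radians off the axis. A picture is of the moment at which its call begins: read the wrist's pose just before it. camera_params takes no time and is no camera call; for the wrist camera it gives the pose at the moment of the call.
- bot.close_job(): hands the job in; it is judged then, once.
The state is a dict: "t": time; "qpos": joint angles; "joint_vel": joint speeds; "joint_torque": joint torques, N m; "position": TCP position; "ee_rot": TCP orientation; "wrist_force": force on the tool from outside, world axes, zero at the start; "ft_torque": the same for the moment, N m; "opening": opening from 0.0 (shut) to 1.0 (fully open); "grasp_force": force on a finger pad.
Only numpy, scipy, OpenCV 4.12 (cv2) and the standard library are available. Lean on these libraries where they do the work, as an engineer would, in place of code of your own. Each camera call takes 0.05 s, during which the arm holds its last target. There are 200 camera calls.

## Working session

There is one attempt and no reset: what is moved stays moved. The work goes in short steps, Python scripts to look and compute and a tool call to move; the robot and the scene stay as the last step left them, time stands still between calls to the robot, and variables do not carry over. Pictures are saved under pics/ and viewed, at most 10 in all, crops included, and the job is handed in when it is done.

Besides the shell and the picture viewer there is one more tool, called after "Call:" as a command line: name --argument value ..., lists and objects as JSON in quotes. send_rows: Moves the arm, as the interface text tells. Its arguments: {"type":"object","properties":{"deltas":{"type":"array"},"newtons":{"type":"number"}},"required":["deltas"]}

```bash
mkdir -p pics; ls
python3 - <<'E'
from cell import bot, imaging
import cv2
print(bot.observe(), bot.grip_depth)
for n in ("side","top","wrist"):
    p=imaging.camera_params(n); print(n,p)
    cv2.imwrite(f"pics/{n}0.png",imaging.capture(n)[:,:,::-1])
E
```

```text
pics
{'t': 0.0, 'qpos': array([ 5.69358067e+01,  2.18408005e+01,  7.43842011e+01,  7.62831158e-04,
        8.38600697e+01, -1.23348914e+01]), 'joint_vel': array([-0.08148138, -0.01217593,  0.00189135,  0.05595675, -0.02387308,
        0.02443196]), 'joint_torque': array([-6.22458683e-04, -4.48474932e+01, -2.31276208e+01, -2.03169338e-04,
        4.87653495e-03, -1.27170108e-05]), 'position': array([0.19449924, 0.51414325, 0.23071682]), 'ee_rot': array([-1.79917054e+02, -1.89142242e-02,  1.59270602e+02]), 'wrist_force': array([-0.24181114,  0.20381208,  1.19199088]), 'ft_torque': array([-0.02410654, -0.00212279,  0.03700459]), 'grasp_force': 0.0, 'opening': 0.9967329540896319} 0.0187
side {'fovy': 51.541165652989605, 'cx': 278.8747029248082, 'cy': 208.63856706216208, 'eye': array([-0.07817501,  1.13404033,  0.55321459]), 'rotation': array([  68.63629842,    0.42147531, -151.9707863 ])}
top {'fovy': 53.59460905353967, 'cx': 278.34289143529827, 'cy': 201.0223413197443, 'eye': array([0.31178815, 0.11076523, 1.11286076]), 'rotation': array([  7.72961139,  -0.94650821, -90.9121851 ])}
wrist {'fovy': 65.70646984690485, 'cx': 281.3800237838108, 'cy': 212.42839813230708, 'eye': array([0.11984335, 0.54252787, 0.37267293]), 'rotation': array([-1.81363206e+01,  6.86084415e-02,  6.92841109e+01])}
```

View pics/side0.png

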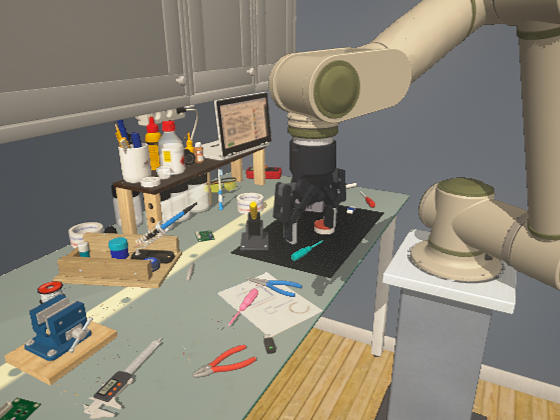

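View pics/top0.png

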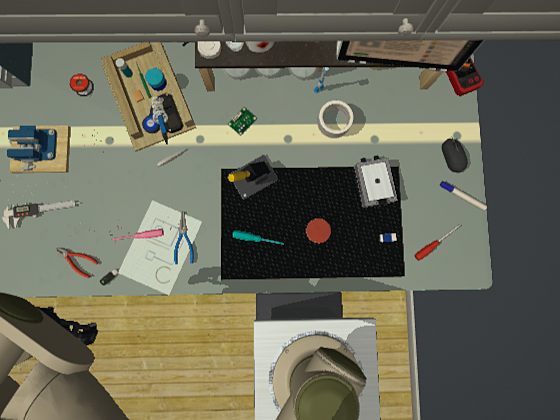

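Top view: the box with its white cover is at about (378,182). The black stand with the yellow-handled driver is at about (252,177). Other drivers, at side/top pixels: pink (top 135,236), turquoise (top 258,238) and red (top 438,242), all lying flat. Only the yellow one stands in the slanted socket, so it is the one meant. I'll confirm that in an enlarged crop.

Run:
```python
import cv2, numpy as np
t=cv2.imread("pics/top0.png"); s=cv2.imread("pics/side0.png")
a=cv2.resize(t[145:215,215:295],(400,350),interpolation=cv2.INTER_CUBIC)
b=cv2.resize(t[145:215,340:420],(400,350),interpolation=cv2.INTER_CUBIC)
c=cv2.resize(s[185:265,230:390],(480,240),interpolation=cv2.INTER_CUBIC)
o=np.zeros((590,800,3),np.uint8); o[:350,:400]=a;o[:350,400:]=b;o[350:,:480]=c
cv2.imwrite("pics/crop1.png",o)
```

```text
(no output)
```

View pics/crop1.png

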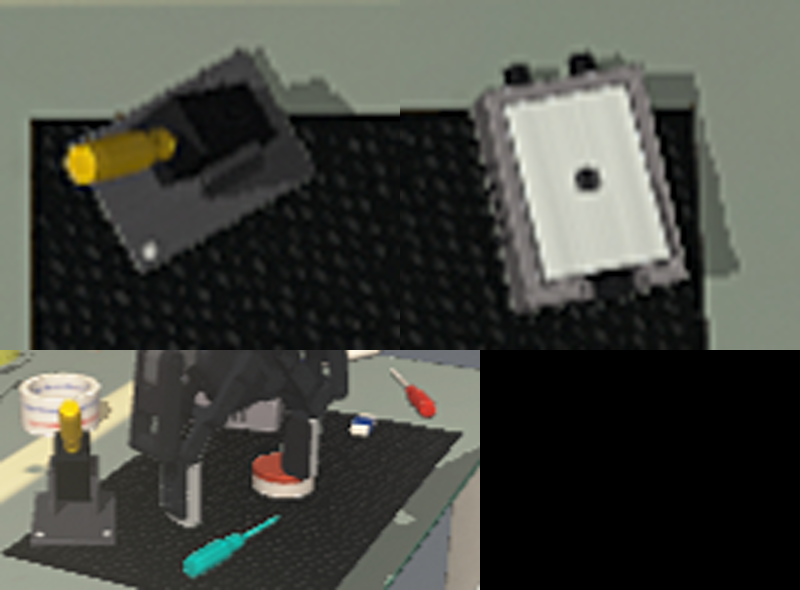

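The crop confirms it: the yellow driver stands in the slanted socket, with its handle end leaning left. The box has its black latch at the bottom (robot side) and a dark screw in the middle of the cover. Next I'll get rough positions.

```bash
cat > h.py <<'E'
import numpy as np, cv2
from scipy.spatial.transform import Rotation as R
H=420
def rot(e): return R.from_euler('xyz',e,degrees=True)
def ray(name,uv,p):
    f=H/2/np.tan(np.radians(p['fovy']/2)); uv=np.asarray(uv,float)
    x=(uv[0]-p['cx'])/f; y=(uv[1]-p['cy'])/f
    if name=='wrist':
        r=np.hypot(x,y)+1e-12; d=np.array([x/r*np.sin(r),-y/r*np.sin(r),-np.cos(r)])
    else: d=np.array([x,-y,-1.])
    d=rot(p['rotation']).apply(d); return np.array(p['eye']),d/np.linalg.norm(d)
def onz(name,uv,p,z):
    e,d=ray(name,uv,p); return e+d*(z-e[2])/d[2]
def proj(name,X,p):
    f=H/2/np.tan(np.radians(p['fovy']/2)); c=rot(p['rotation']).inv().apply(np.asarray(X)-p['eye'])
    x,y,z=c[0],-c[1],-c[2]; r=np.hypot(x,y)
    s=np.arctan2(r,z)/r if name=='wrist' else 1/z
    return np.array([p['cx']+f*x*s,p['cy']+f*y*s])
def tri(rays):
    A=np.zeros((3,3));b=np.zeros(3)
    for e,d in rays:
        M=np.eye(3)-np.outer(d,d);A+=M;b+=M@e
    X=np.linalg.solve(A,b); return X,[np.linalg.norm(np.cross(X-e,d)) for e,d in rays]
E
python3 - <<'E'
from h import *
from cell import imaging,bot
p=imaging.camera_params('top')
c=lambda x,y:(x/5,y/5)
for n,u,z in [('screw',(340+187/5,145+180/5),.047),('latch',(340+212/5,145+283/5),.054),('drvend',(215+80/5,145+165/5),.14),('mouthish',(215+175/5,145+145/5),.084),
 ('b1',(215+240/5,145+48/5),.008),('b2',(215+312/5,145+170/5),.008),('b3',(215+145/5,145+272/5),.008)]:
    print(n,onz('top',u,p,z).round(4))
for n,u in [('c1',(508,105)),('c2',(628,85)),('c3',(672,262)),('c4',(545,280))]:
    print(n,onz('top',(340+(u[0]-400)/5,145+u[1]/5),p,.045).round(4))
# wrist cam in tool frame
s=bot.observe();w=imaging.camera_params('wrist');T=rot(s['ee_rot'])
print(T.inv().apply(w['eye']-s['position']),(T.inv()*rot(w['rotation'])).as_matrix().round(3))
E
```

```text
screw [ 0.5055 -0.169   0.047 ]
latch [ 0.4501 -0.1775  0.054 ]
drvend [0.5003 0.2042 0.14  ]
mouthish [0.5208 0.1618 0.084 ]
b1 [0.5895 0.1299 0.008 ]
b2 [0.5215 0.0917 0.008 ]
b3 [0.4671 0.1821 0.008 ]
c1 [ 0.5464 -0.1297  0.045 ]
c2 [ 0.5564 -0.1937  0.045 ]
c3 [ 0.4618 -0.212   0.045 ]
c4 [ 0.4533 -0.1451  0.045 ]
[ 7.99332041e-02 -1.01644963e-04 -1.41890245e-01] [[ 0.     0.95   0.312]
 [ 1.    -0.    -0.   ]
 [-0.     0.312 -0.95 ]]
```

Call:
send_rows --deltas '[0, 0, 0, -1, -0.53, -0.17, -1, 0, 0, 0, -1, -0.53, -0.17, -1, 0, 0, 0, -1, -0.53, -0.17, -1, 0, 0, 0, -1, -0.53, -0.17, -1, 0, 0, 0, -1, -0.53, -0.17, -1, 0, 0, 0, -1, -0.53, -0.17, -1, 0, 0, 0, -1, -0.53, -0.17, -1, 0, 0, 0, -1, -0.53, -0.17, -1, 0, 0, 0, -1, -0.53, -0.17, -1, 0, 0, 0, -1, -0.53, -0.17, -1, 0, 0, 0, -1, -0.53, -0.17, -1, 0, 0, 0, -1, -0.53, -0.17, -1, 0, 0, 0, -1, -0.53, -0.17, -1, 0, 0, 0, -1, -0.53, -0.17, -1, 0, 0, 0, -1, -0.53, -0.17, -1, 0, 0, 0, -1, -0.53, -0.17, -1, 0, 0, 0, -1, -0.53, -0.17, -1, 0, 0, 0, -1, -0.53, -0.17, -1, 0, 0, 0, -1, -0.53, -0.17, -1, 0, 0, 0, 0, 0, 0, -1]'

```text
t: 2.65
position: [0.4794, 0.1907, 0.2956]
ee_rot: [-180.0, -0.0, 159.2]
wrist_force: [1.0, 0.5, -0.4]
opening: 1.0
grasp_force: 0.0
```

```bash
cat > snap.py <<'E'
import sys,pickle,cv2
from cell import bot,imaging
for a in sys.argv[2:]:
    p=imaging.camera_params(a); im=imaging.capture(a)[:,:,::-1]
    cv2.imwrite(f"pics/{a}_{sys.argv[1]}.png",im); pickle.dump(p,open(f"pics/{a}_{sys.argv[1]}.pkl","wb"))
s=bot.observe(); print({k:s[k].round(3) if hasattr(s[k],'round') else s[k] for k in('t','qpos','position','ee_rot','wrist_force','opening')})
E
python3 snap.py A wrist side top
```

```text
{'t': 2.8, 'qpos': array([ 8.6830e+00,  1.6034e+01,  7.2353e+01,  1.0000e-02,  9.1647e+01,
       -6.0609e+01]), 'position': array([0.478, 0.192, 0.296]), 'ee_rot': array([-1.79992e+02, -3.40000e-02,  1.59293e+02]), 'wrist_force': array([ 0.063,  0.186, -0.069]), 'opening': 0.999912640572587}
```

View pics/wrist_A.png

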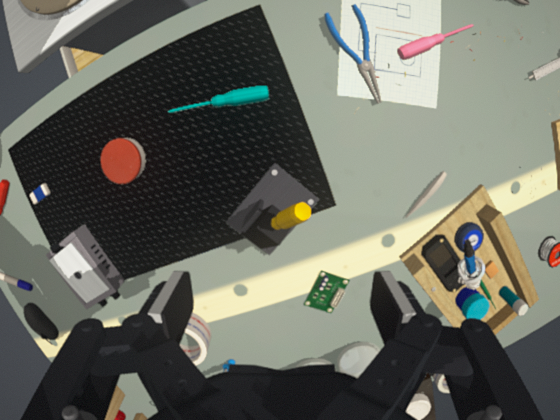

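The driver end is at about (304,209), with its handle running down-left to the mouth near (268,222). The box is at about (85,268), at the left edge. I'm moving above the box now.

Call:
send_rows --deltas '[0, 0, -0.34, -0.17, -0.9, 0.08, -1, 0, 0, -0.34, -0.17, -0.9, 0.08, -1, 0, 0, -0.34, -0.17, -0.9, 0.08, -1, 0, 0, -0.34, -0.17, -0.9, 0.08, -1, 0, 0, -0.34, -0.17, -0.9, 0.08, -1, 0, 0, -0.34, -0.17, -0.9, 0.08, -1, 0, 0, -0.34, -0.17, -0.9, 0.08, -1, 0, 0, -0.34, -0.17, -0.9, 0.08, -1, 0, 0, -0.34, -0.17, -0.9, 0.08, -1, 0, 0, -0.34, -0.17, -0.9, 0.08, -1, 0, 0, -0.34, -0.17, -0.9, 0.08, -1, 0, 0, -0.34, -0.17, -0.9, 0.08, -1, 0, 0, -0.34, -0.17, -0.9, 0.08, -1, 0, 0, -0.34, -0.17, -0.9, 0.08, -1, 0, 0, -0.34, -0.17, -0.9, 0.08, -1, 0, 0, -0.34, -0.17, -0.9, 0.08, -1, 0, 0, -0.34, -0.17, -0.9, 0.08, -1, 0, 0, -0.34, -0.17, -0.9, 0.08, -1, 0, 0, -0.34, -0.17, -0.9, 0.08, -1, 0, 0, -0.34, -0.17, -0.9, 0.08, -1]'

```text
t: 5.3
position: [0.509, -0.1687, 0.2639]
ee_rot: [180.0, -0.0, -169.4]
wrist_force: [0.3, 1.0, 1.1]
opening: 1.003
grasp_force: 0.0
```

```bash
python3 snap.py B wrist side
python3 - <<'E'
from h import *
import pickle
# yellow driver handle masks
out={}
for n,t in [('wrist','A'),('side','A'),('side','B'),('top','A')]:
    im=cv2.imread(f'pics/{n}_{t}.png') if t!='0' else None
    hsv=cv2.cvtColor(im,cv2.COLOR_BGR2HSV); m=cv2.inRange(hsv,(20,150,60),(32,255,255))
    k,lab,st,ce=cv2.connectedComponentsWithStats(m)
    for i in range(1,k):
        if st[i,4]>25: print(n,t,st[i],ce[i].round(1))
E
```

```text
{'t': 5.4, 'qpos': array([-3.10560e+01,  1.92500e+01,  7.29310e+01, -4.00000e-03,
        8.78590e+01, -1.31481e+02]), 'position': array([ 0.509, -0.169,  0.263]), 'ee_rot': array([ 1.79976e+02, -3.30000e-02, -1.69576e+02]), 'wrist_force': array([-0.253,  0.363,  0.38 ]), 'opening': 0.9964720294386502}
wrist A [271 202  41  28 702] [291.3 215.8]
side A [116 129  10  13  45] [118.9 135.3]
side A [146 133  15   9 121] [152.4 136.9]
side A [186 133   8  20  74] [189.4 144.3]
side A [149 143  11  27 203] [153.8 155.9]
side A [164 151   7  11  68] [166.7 156.1]
side A [211 184   7   8  47] [214.4 187.7]
side A [250 202   7  17  96] [253.2 209.6]
side A [252 408  11  12  39] [256.7 413.5]
side B [116 129  10  12  44] [119.  135.2]
side B [146 133  15   9 121] [152.4 136.9]
side B [186 133   8  20  74] [189.4 144.3]
side B [149 143  11  27 203] [153.8 155.9]
side B [164 151   7  11  68] [166.7 156.1]
side B [211 184   7   8  47] [214.4 187.7]
side B [250 202   7  17  96] [253.2 209.6]
side B [253 408  10  12  37] [256.8 413.4]
top A [341 292  11   9  45] [344.8 295.5]
top A [ 57 297  19   9  63] [ 66.1 299.7]
top A [127 296  29   8  99] [140.6 299.6]
top A [  0 298  26   2  34] [ 10.5 298.2]
top A [  0 303  16   4  37] [  7.5 304.6]
top A [396 332  11   3  29] [400.5 332.9]
top A [ 45 337  30   5  90] [ 59.8 339.5]
top A [116 336  30   5  87] [130.8 338.2]
top A [141 341  24   4  47] [151.6 342.5]
top A [  0 343  43   4  70] [ 18.  345.3]
top A [115 343  23   2  34] [126.9 343.7]
top A [ 45 344  22   3  32] [ 57.6 344.9]
top A [383 392  13   4  28] [389.3 392.8]
top A [ 19 400  20   4  39] [ 29. 401.]
```

View pics/wrist_B.png

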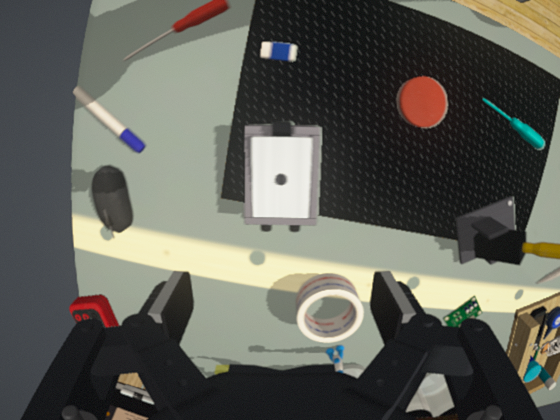

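The box is clearly seen: screw at (281,180), latch at (283,128) on top (robot side), cover corners at about (250,140), (312,135), (316,218) and (250,219). I'll measure it with masks.

Run:
```python
from h import *
import pickle
L=lambda n,t:pickle.load(open(f'pics/{n}_{t}.pkl','rb'))
im=cv2.imread('pics/wrist_B.png');p=L('wrist','B')
roi=im[110:240,235:335]; g=roi.min(2)
m=(g>165).astype(np.uint8)
k,lab,st,ce=cv2.connectedComponentsWithStats(m); i=1+st[1:,4].argmax(); m=(lab==i).astype(np.uint8)
c=max(cv2.findContours(m,cv2.RETR_EXTERNAL,cv2.CHAIN_APPROX_NONE)[0],key=cv2.contourArea)
print(st[i]); q=cv2.approxPolyDP(c,5,True)[:,0]+[235,110]; print(q.tolist())
d=(roi.max(2)<90).astype(np.uint8); k,lab,st,ce=cv2.connectedComponentsWithStats(d)
for i in range(1,k):
    if st[i,4]>15: print('dark',st[i],ce[i]+[235,110])
X=[onz('wrist',u,p,z) for u,z in zip([(281,180)],[.0475])]; print('screw',X)
for u in q: print(u,onz('wrist',u,p,.041).round(4),onz('wrist',u,p,.050).round(4))
# latch
# driver axis: mask PCA in wrist A, side B, top0
pts={}
for n,t,roi,lo in [('wrist','A',(262,195,60,40),60),('side','B',(244,196,20,30),60),('top','0',(224,165,40,22),40)]:
    im=cv2.imread(f'pics/{n}_{t}.png' if t!='0' else 'pics/top0.png'); x,y,w,h=roi
    pp=L(n,t) if t!='0' else L('top','A')
    hsv=cv2.cvtColor(im[y:y+h,x:x+w],cv2.COLOR_BGR2HSV); mm=cv2.inRange(hsv,(18,110,lo),(34,255,255))
    pt=np.argwhere(mm)[:,::-1]+[x,y]; rc=cv2.minAreaRect(pt.astype(np.float32)); 
    mu=pt.mean(0);ev=np.linalg.eigh(np.cov(pt.T.astype(float)))[1][:,1]; pr=(pt-mu)@ev
    print(n,len(pt),mu.round(2),ev.round(3),pr.min(),pr.max(),rc)
    e,d1=ray(n,mu,pp);_,d2=ray(n,mu+ev*8,pp); nn=np.cross(d1,d2); pts[n]=(e,nn/np.linalg.norm(nn),mu,ev,pp,pr)
N=np.array([v[1] for v in pts.values()]); 
for a in (['wrist','side','top'],['wrist','side'],['wrist','top'],['side','top']):
    N=np.array([pts[n][1] for n in a]); u=np.linalg.svd(N)[2][2]; u*=np.sign(u[2])
    b=np.array([pts[n][1]@pts[n][0] for n in a]); x0=np.linalg.lstsq(N,b,rcond=None)[0]
    x0=x0+u*(.1-x0[2])/u[2]
    print(a,'dir',u.round(3),'tilt',np.degrees(np.arccos(u[2])).round(1),'az',np.degrees(np.arctan2(u[1],u[0])).round(1),'at z=.1',x0.round(4),(N@x0-b).round(4))
```

```text
[  16   27   62   81 4681]
[[252, 137], [252, 215], [308, 217], [312, 139]]
dark [   0    0  100  108 3791] [290.15615932 145.95568452]
dark [43 65  6  9 39] [280.56410256 178.92307692]
dark [ 27 115   9   6  49] [265.7755102  227.36734694]
dark [ 55 115   9   7  49] [293.95918367 227.67346939]
screw [array([ 0.5081388 , -0.16932034,  0.0475    ])]
[252 137] [ 0.4667 -0.21    0.041 ] [ 0.4658 -0.2094  0.05  ]
[252 215] [ 0.5575 -0.1951  0.041 ] [ 0.5543 -0.1949  0.05  ]
[308 217] [ 0.5478 -0.1293  0.041 ] [ 0.5449 -0.1306  0.05  ]
[312 139] [ 0.4566 -0.1436  0.041 ] [ 0.4559 -0.1446  0.05  ]
wrist 737 [291.22 215.88] [-0.908  0.418] -20.843574724566267 22.67280592758213 ((290.3999938964844, 216.30003356933594), (19.677396774291992, 43.37971496582031), 63.43495178222656)
side 112 [253.18 209.92] [0.065 0.998] -8.044952753166424 9.114609479292337 ((253.5, 210.5), (17.0, 7.0), 90.0)
top 172 [237.92 175.64] [-0.967  0.256] -11.638257901884735 11.164638556733966 ((238.15093994140625, 175.52828979492188), (8.241633415222168, 22.801851272583008), 74.05460357666016)
['wrist', 'side', 'top'] dir [-0.305  0.523  0.796] tilt 37.3 az 120.3 at z=.1 [0.5173 0.1746 0.1   ] [-0.0005  0.0002 -0.0006]
['wrist', 'side'] dir [-0.303  0.522  0.798] tilt 37.1 az 120.1 at z=.1 [0.5167 0.175  0.1   ] [-0.  0.]
['wrist', 'top'] dir [-0.306  0.492  0.815] tilt 35.4 az 121.9 at z=.1 [0.5161 0.1816 0.1   ] [0. 0.]
['side', 'top'] dir [-0.31   0.532  0.788] tilt 38.0 az 120.2 at z=.1 [0.5186 0.1721 0.1   ] [0. 0.]
```

Call:
send_rows --deltas '[0, 0, 0, 0.12, 0, 0.8, 1, 0, 0, 0, 0.12, 0, 0.8, 1, 0, 0, 0, 0.12, 0, 0.8, 1, 0, 0, 0, 0.12, 0, 0.8, 1, 0, 0, 0, 0.12, 0, 0.8, 1, 0, 0, 0, 0.12, 0, 0.8, 1, 0, 0, 0, 0.12, 0, 0.8, 1, 0, 0, 0, 0.12, 0, 0.8, 1, 0, 0, 0, 0.12, 0, 0.8, 1, 0, 0, 0, 0.12, 0, 0.8, 1, 0, 0, 0, 0.12, 0, 0.8, 1, 0, 0, 0, 0.12, 0, 0.8, 1, 0, 0, 0, 0, 0, 0, 1, 0, 0, 0, 0, 0, 0, 1]' --newtons 30

```text
t: 7.15
position: [0.4809, -0.1739, 0.0726]
ee_rot: [-180.0, 0.0, -169.5]
wrist_force: [0.9, 0.1, 0.2]
opening: 0.002
grasp_force: 0.0
```

Call:
send_rows --deltas '[0, 0, 0, 0, 0, 0.28, 1, 0, 0, 0, 0, 0, 0.28, 1, 0, 0, 0, 0, 0, 0.28, 1, 0, 0, 0, 0, 0, 0.28, 1, 0, 0, 0, 0, 0, 0.1, 1, 0, 0, 0, 0, 0, 0.1, 1, 0, 0, 0, 0, 0, 0.1, 1]'

```text
t: 8.02
position: [0.4805, -0.1743, 0.0432]
ee_rot: [180.0, -0.0, -169.6]
wrist_force: [0.1, 1.4, -0.3]
opening: 0.005
grasp_force: 0.0
```

Call:
send_rows --deltas '[0, 0, 0, 0, 0, 0.1, 1, 0, 0, 0, 0, 0, 0.1, 1, 0, 0, 0, 0, 0, 0, 1]'

```text
t: 8.4
position: [0.4806, -0.1744, 0.0425]
ee_rot: [-179.9, 0.1, -169.5]
wrist_force: [-10.9, 3.9, 37.1]
opening: -0.0
grasp_force: 18.5
```

Call:
send_rows --deltas '[0, 0, 0, 0, 0, -0.1, 1, 0, 0, 0, 0, 0, -0.8, 1, 0, 0, 0, 0, 0, -1, 1, 0, 0, 0, 0, 0, -1, 1, 0, 0, 0, 0, 0, -1, 1, 0, 0, 0, -0.5, 0, -1, 1, 0, 0, 0, -0.5, 0, -1, 1, 0, 0, 0, -0.5, 0, -1, 1, 0, 0, 0, 0, 0, 0, -1]'

```text
t: 9.52
position: [0.5108, -0.169, 0.1782]
ee_rot: [-179.9, 0.1, -169.5]
wrist_force: [0.5, -0.3, 0.2]
opening: 0.202
grasp_force: 0.0
```

```bash
python3 snap.py C wrist side top
python3 - <<'E'
from h import *
import pickle
im=cv2.imread('pics/wrist_C.png');p=pickle.load(open('pics/wrist_C.pkl','rb'))
u=proj('wrist',[.508,-.169,.0425],p); print(u)
x,y=int(u[0]),int(u[1]); x0,y0=max(x-70,0),max(y-75,0)
a=im[y0:y0+150,x0:x0+140]; a=cv2.resize(a,None,fx=4,fy=4,interpolation=cv2.INTER_CUBIC)[:600]
cv2.imwrite('pics/crop2.png',a); print(x0,y0)
E
```

```text
{'t': 9.675, 'qpos': array([-3.09710e+01,  2.32010e+01,  8.17170e+01, -3.00000e-03,
        7.51950e+01, -1.31405e+02]), 'position': array([ 0.509, -0.169,  0.176]), 'ee_rot': array([ 1.79928e+02, -8.60000e-02, -1.69565e+02]), 'wrist_force': array([-1.218, -0.722,  0.56 ]), 'opening': 0.4625032481368775}
[282.31473869 197.34646472]
212 122
```

View pics/crop2.png

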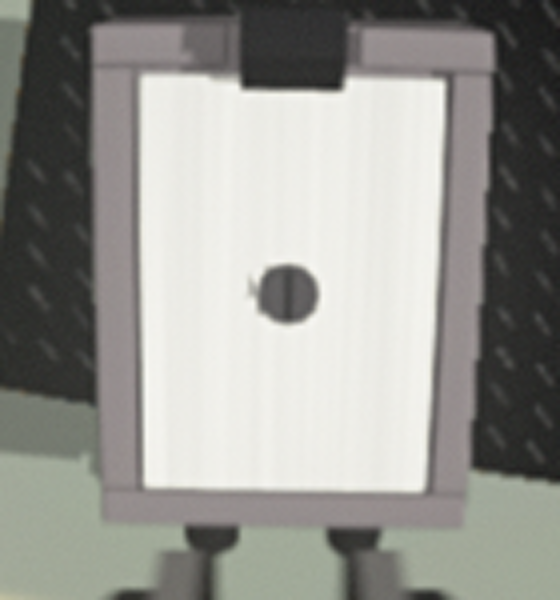

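The cover looks seated: the latch overhangs its edge and the gap at the rim is even. The screw is at crop (288,294), which is image (284,195.5). I'll check the size and work out the numbers for the driver grasp.

Run:
```python
from h import *
import pickle
from cell import bot
p=pickle.load(open('pics/wrist_C.pkl','rb'))
print('screw',onz('wrist',(284,195.5),p,.0435))
Q=[onz('wrist',(212+a/4,122+b/4),p,.041) for a,b in [(139,73),(445,78),(429,492),(144,488)]]
print(np.round(Q,4)); print([np.linalg.norm(Q[i]-Q[i-1]).round(4) for i in range(4)])
u=np.array([-.305,.523,.796]);u/=np.linalg.norm(u); x0=np.array([.5173,.1746,.1])
# driver end: farthest yellow pixel in wrist A along axis
pa=pickle.load(open('pics/wrist_A.pkl','rb'))
for z in (.12,.13,.14,.15,.16): print(z,proj('wrist',x0+u*(z-.1)/u[2],pa).round(1))
print('mouth guess z=.084/.086',x0+u*(-.015)/u[2])
# target tool orientation: z=-u, choose tool x so tool y horizontal (stand y)
s=bot.observe();T=rot(s['ee_rot'])
for sg in (1,-1):
    z=-u; y=np.cross([0,0,1],u);y*=sg/np.linalg.norm(y); x=np.cross(y,z)
    G=R.from_matrix(np.array([x,y,z]).T); print(sg,'x',x.round(3),'euler',G.as_euler('xyz',True).round(1),'rotvec tool deg',np.degrees((T.inv()*G).as_rotvec()).round(2))
```

```text
screw [ 0.50579329 -0.16790141  0.0435    ]
[[ 0.4638 -0.2082  0.041 ]
 [ 0.4528 -0.1435  0.041 ]
 [ 0.5477 -0.1262  0.041 ]
 [ 0.5589 -0.1923  0.041 ]]
[np.float64(0.0965), np.float64(0.0657), np.float64(0.0965), np.float64(0.067)]
0.12 [289.2 217.3]
0.13 [294.3 214.9]
0.14 [299.7 212.4]
0.15 [305.5 209.7]
0.16 [311.7 206.8]
mouth guess z=.084/.086 [0.52304749 0.16474447 0.085     ]
1 x [ 0.401 -0.688  0.605] euler [180.  -37.3 -59.8] rotvec tool deg [  35.65   24.97 -105.35]
-1 x [-0.401  0.688 -0.605] euler [180.   37.3 120.2] rotvec tool deg [ 22.79 -32.53  67.57]
```

The projected cover is 96.5 x 66 mm, so it is seated level. Next I'll plan the approach, coaxial with the driver.

```bash
cat >> h.py <<'E'
def rows(p,e,pt,Rt,n):
    "constant row (turn/.08, shift/.02) taking pose p,e to pt,Rt in n rows"
    T=rot(e) if not isinstance(e,R) else e
    w=(T.inv()*Rt).as_rotvec()/n
    Rs=[T*R.from_rotvec(w*k) for k in range(n)]
    v=np.linalg.solve(sum(r.as_matrix() for r in Rs),np.asarray(pt)-p)
    path=np.cumsum([r.apply(v) for r in Rs],0)+p
    print('n',n,'turn',(w/.08).round(2),'shift',(v/.02).round(2),'path',path[::max(1,n//6)].round(3).tolist())
u=np.array([-.305,.523,.796]);u/=np.linalg.norm(u)
E=np.array([.5016,.2015,.141])
def coax(u,sg=-1):
    z=-u; y=np.cross([0,0,1],u);y*=sg/np.linalg.norm(y); x=np.cross(y,z)
    return R.from_matrix(np.array([x,y,z]).T)
E
python3 - <<'E'
from h import *
from cell import bot
s=bot.observe(); rows(s['position'],s['ee_rot'],E+.10*u,coax(u),24)
E
```

```text
n 24 turn [ 0.21 -0.3   0.61] shift [ 0.39  0.81 -0.28] path [[0.499, -0.154, 0.182], [0.463, -0.091, 0.2], [0.439, -0.02, 0.212], [0.428, 0.054, 0.219], [0.431, 0.129, 0.221], [0.449, 0.202, 0.221]]
```

Call:
send_rows --deltas '[0.21, -0.3, 0.61, 0.39, 0.81, -0.28, -1, 0.21, -0.3, 0.61, 0.39, 0.81, -0.28, -1, 0.21, -0.3, 0.61, 0.39, 0.81, -0.28, -1, 0.21, -0.3, 0.61, 0.39, 0.81, -0.28, -1, 0.21, -0.3, 0.61, 0.39, 0.81, -0.28, -1, 0.21, -0.3, 0.61, 0.39, 0.81, -0.28, -1, 0.21, -0.3, 0.61, 0.39, 0.81, -0.28, -1, 0.21, -0.3, 0.61, 0.39, 0.81, -0.28, -1, 0.21, -0.3, 0.61, 0.39, 0.81, -0.28, -1, 0.21, -0.3, 0.61, 0.39, 0.81, -0.28, -1, 0.21, -0.3, 0.61, 0.39, 0.81, -0.28, -1, 0.21, -0.3, 0.61, 0.39, 0.81, -0.28, -1]'

```text
t: 11.18
position: [0.4277, 0.0349, 0.2166]
ee_rot: [-173.6, 18.8, 157.5]
wrist_force: [0.4, -0.0, -0.8]
opening: 1.0
grasp_force: 0.0
```

Call:
send_rows --deltas '[0.21, -0.3, 0.61, 0.39, 0.81, -0.28, -1, 0.21, -0.3, 0.61, 0.39, 0.81, -0.28, -1, 0.21, -0.3, 0.61, 0.39, 0.81, -0.28, -1, 0.21, -0.3, 0.61, 0.39, 0.81, -0.28, -1, 0.21, -0.3, 0.61, 0.39, 0.81, -0.28, -1, 0.21, -0.3, 0.61, 0.39, 0.81, -0.28, -1, 0.21, -0.3, 0.61, 0.39, 0.81, -0.28, -1, 0.21, -0.3, 0.61, 0.39, 0.81, -0.28, -1, 0.21, -0.3, 0.61, 0.39, 0.81, -0.28, -1, 0.21, -0.3, 0.61, 0.39, 0.81, -0.28, -1, 0.21, -0.3, 0.61, 0.39, 0.81, -0.28, -1, 0.21, -0.3, 0.61, 0.39, 0.81, -0.28, -1, 0, 0, 0, 0, 0, 0, -1, 0, 0, 0, 0, 0, 0, -1]'

```text
t: 12.92
position: [0.4685, 0.2528, 0.2178]
ee_rot: [-179.8, 37.9, 120.8]
wrist_force: [-0.5, 0.1, 0.1]
opening: 1.002
grasp_force: 0.0
```

```bash
python3 snap.py D wrist side top
python3 - <<'E'
from h import *
import pickle
from cell import bot
s=bot.observe(); print('target',(E+.1*u).round(4)); rows(s['position'],s['ee_rot'],E+.06*u,coax(u),3)
L=lambda n,t:pickle.load(open(f'pics/{n}_{t}.pkl','rb'))
o=np.zeros((420,800,3),np.uint8); w=cv2.imread('pics/wrist_D.png'); o[:,:560]=w
sd=cv2.imread('pics/side_D.png'); o[:240,560:]=cv2.resize(sd[180:260,215:295],(240,240),interpolation=cv2.INTER_CUBIC)
pw=L('wrist','D')
for d in (0,-.069): 
    print(proj('wrist',E+d*u,pw).round(1)); 
    q=tuple(int(x) for x in proj('wrist',E+d*u,pw)); cv2.circle(o,q,3,(0,0,255),1)
cv2.imwrite('pics/crop3.png',o)
E
```

```text
{'t': 13.075, 'qpos': array([ 32.715,  25.082,  80.769, -38.725,  78.878,  11.461]), 'position': array([0.469, 0.253, 0.218]), 'ee_rot': array([-179.911,   37.9  ,  120.663]), 'wrist_force': array([ 0.256, -0.643,  0.398]), 'opening': 0.9998771704844635}
target [0.4711 0.2538 0.2206]
n 3 turn [0.01 0.05 0.02] shift [-0.02  0.04  0.64] path [[0.474, 0.246, 0.209], [0.478, 0.24, 0.199], [0.483, 0.233, 0.189]]
[284.7 215.7]
[283.8 192.4]
```

View pics/crop3.png

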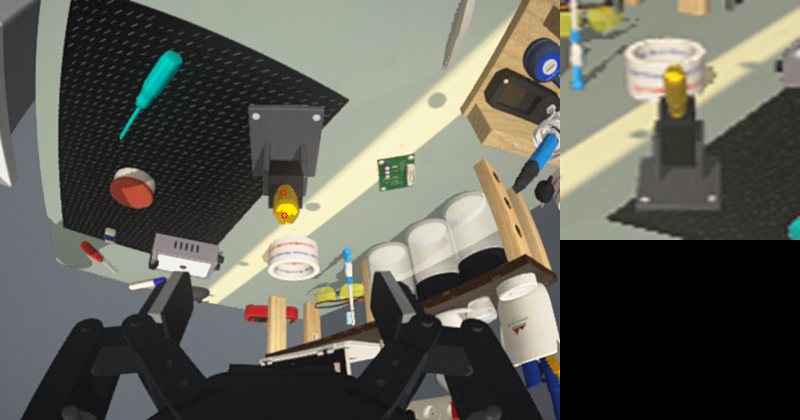

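The handle end (bright disc) is at about (287,211) in the wrist picture and the mouth is near (284,190), a few pixels off the prediction. I'll refine it from masks in wrist D.

Run:
```python
from h import *
import pickle
from cell import bot
L=lambda n,t:pickle.load(open(f'pics/{n}_{t}.pkl','rb'))
im=cv2.imread('pics/wrist_D.png'); p=L('wrist','D'); x,y=265,175
hsv=cv2.cvtColor(im[y:235,x:310],cv2.COLOR_BGR2HSV); m=cv2.inRange(hsv,(18,110,60),(34,255,255))
v=np.where(m>0,hsv[:,:,2],0)
for r in range(5,50,2):
    c=np.flatnonzero(m[r]); 
    if len(c): print(r+y,c[0]+x,c[-1]+x,v[r,c].tolist()[::3])
# end from wrist A/D + top + side disc: brightest
for n,t,(a,b,c,d) in [('wrist','D',(265,175,310,235)),('wrist','A',(262,195,322,235)),('top','0',(224,165,264,187))]:
    im=cv2.imread(f'pics/{n}_{t}.png' if t!='0' else 'pics/top0.png')[b:d,a:c]
    hs=cv2.cvtColor(im,cv2.COLOR_BGR2HSV); mm=cv2.inRange(hs,(18,110,225),(34,255,255)); q=np.argwhere(mm)[:,::-1]
    print(n,t,len(q),(q.mean(0)+[a,b]).round(2),q.min(0)+[a,b],q.max(0)+[a,b], np.percentile(hs[:,:,2][cv2.inRange(hs,(18,110,60),(34,255,255))>0],[10,30,50,70,90]))
```

```text
184 282 288 [70, 90, 92]
186 279 291 [90, 133, 132, 145, 92]
188 278 292 [110, 129, 135, 137, 145]
190 277 293 [105, 125, 135, 139, 141, 148]
192 276 294 [91, 127, 133, 144, 142, 147, 130]
194 275 295 [105, 130, 130, 142, 143, 147, 151]
196 274 296 [109, 134, 127, 139, 144, 144, 150, 149]
198 273 297 [76, 138, 126, 141, 150, 143, 149, 151, 105]
200 273 297 [85, 136, 162, 167, 177, 171, 174, 157, 134]
202 273 298 [90, 140, 161, 167, 173, 182, 187, 180, 139]
204 273 298 [91, 149, 174, 253, 255, 255, 237, 191, 152]
206 273 299 [103, 159, 255, 254, 254, 253, 254, 237, 172]
208 273 298 [133, 181, 254, 253, 253, 253, 253, 255, 186]
210 273 298 [158, 232, 255, 234, 253, 253, 253, 254, 220]
212 274 298 [165, 190, 193, 252, 254, 254, 254, 255, 182]
214 274 297 [170, 194, 191, 197, 252, 254, 232, 251]
216 275 297 [193, 195, 193, 189, 186, 192, 185, 184]
218 276 296 [189, 195, 195, 192, 190, 189, 185]
220 278 294 [199, 196, 190, 190, 190, 186]
222 279 293 [193, 190, 222, 220, 185]
224 282 290 [205, 250, 253]
wrist D 193 [287.19 210.03] [276 204] [297 224] [128. 144. 181. 197. 254.]
wrist A 221 [302.4  211.01] [295 203] [310 219] [119.6 136.  144.  224.2 245. ]
top 0 5 [231.6 175.6] [230 175] [233 177] [ 88.  108.1 114.  122.9 215.6]
```

Run:
```python
from h import *
import pickle
from cell import bot
L=lambda n,t:pickle.load(open(f'pics/{n}_{t}.pkl','rb'))
pa,pd,pt=L('wrist','A'),L('wrist','D'),L('top','A')
for rs in ([ray('wrist',(286,212),pd),ray('wrist',(302.5,211),pa)],[ray('wrist',(286,212),pd),ray('wrist',(302.5,211),pa),ray('top',(231.3,177),pt)]):
    X,r=tri(rs); print(X.round(4),np.round(r,4))
print('E',E,'proj A',proj('wrist',E,pa),'top',proj('top',E,pt))
# handle axis plane from D: mid columns (285,186)->(286,212)
e,d1=ray('wrist',(285,187),pd);_,d2=ray('wrist',(286,212),pd);n=np.cross(d1,d2);n/=np.linalg.norm(n)
print('n.u deg',np.degrees(np.arcsin(n@u)).round(2),'offset of E',(n@(E-e)).round(4),n.round(2))
```

```text
[0.5017 0.2038 0.1389] [0.0002 0.0002]
[0.5023 0.2036 0.1386] [0.0006 0.0003 0.0007]
E [0.5016 0.2015 0.141 ] proj A [300.20464623 212.15911944] top [232.08067402 177.36397121]
n.u deg -0.17 offset of E 0.0011 [-0.84 -0.54  0.03]
```

Run:
```python
from h import *
from cell import bot
s=bot.observe(); E=np.array([.502,.203,.1393])
rows(s['position'],s['ee_rot'],E+.05*u,coax(u),4)
rows(E+.05*u,coax(u),E-.052*u,coax(u),7)
```

```text
n 4 turn [0.01 0.04 0.02] shift [0.01 0.05 0.62] path [[0.473, 0.247, 0.209], [0.478, 0.241, 0.199], [0.482, 0.235, 0.189], [0.487, 0.229, 0.179]]
n 7 turn [0. 0. 0.] shift [-0.    0.    0.73] path [[0.491, 0.222, 0.167], [0.496, 0.214, 0.156], [0.5, 0.206, 0.144], [0.505, 0.199, 0.133], [0.509, 0.191, 0.121], [0.513, 0.183, 0.11], [0.518, 0.176, 0.098]]
```

Call:
send_rows --deltas '[0.01, 0.04, 0.02, 0.01, 0.05, 0.62, -1, 0.01, 0.04, 0.02, 0.01, 0.05, 0.62, -1, 0.01, 0.04, 0.02, 0.01, 0.05, 0.62, -1, 0.01, 0.04, 0.02, 0.01, 0.05, 0.62, -1, 0, 0, 0, 0, 0, 0.73, -1, 0, 0, 0, 0, 0, 0.73, -1, 0, 0, 0, 0, 0, 0.73, -1, 0, 0, 0, 0, 0, 0.73, -1, 0, 0, 0, 0, 0, 0.73, -1, 0, 0, 0, 0, 0, 0.73, -1, 0, 0, 0, 0, 0, 0.73, -1, 0, 0, 0, 0, 0, 0, -1]'

```text
t: 14.58
position: [0.5184, 0.1759, 0.0961]
ee_rot: [-179.9, 37.2, 120.2]
wrist_force: [-0.2, -0.2, 0.5]
opening: 0.998
grasp_force: 0.0
```

```bash
python3 snap.py F wrist
python3 - <<'E'
import cv2
a=cv2.imread('pics/wrist_F.png')[150:350,140:420]; cv2.imwrite('pics/crop4.png',cv2.resize(a,None,fx=2.8,fy=2.8,interpolation=cv2.INTER_CUBIC))
E
```

```text
{'t': 14.625, 'qpos': array([ 22.631,  32.764,  90.798, -44.011,  59.564,  16.62 ]), 'position': array([0.519, 0.176, 0.097]), 'ee_rot': array([-179.983,   37.177,  120.2  ]), 'wrist_force': array([0.242, 0.633, 1.056]), 'opening': 0.996476383408043}
```

View pics/crop4.png

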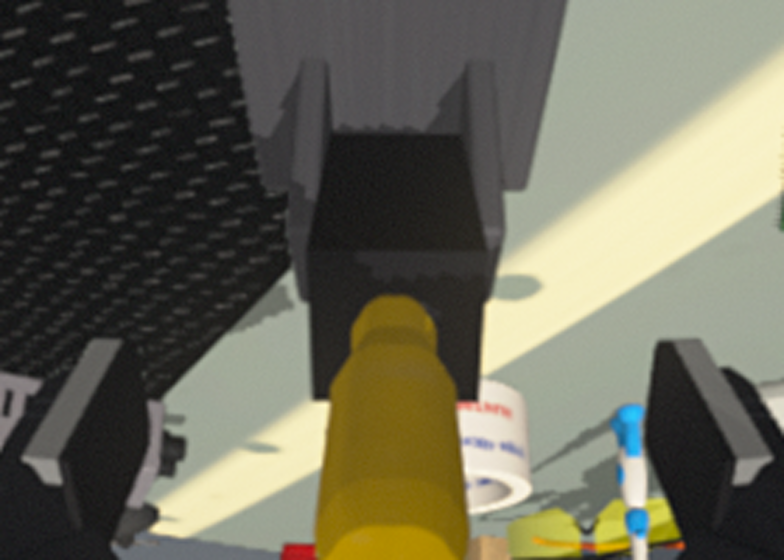

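The handle (crop x≈393) lies midway between the pads (x≈120 and 655), with the fingertips above the socket block. I'll close on it.

Call:
send_rows --deltas '[0, 0, 0, 0, 0, 0, 1, 0, 0, 0, 0, 0, 0, 1, 0, 0, 0, 0, 0, 0, 1, 0, 0, 0, 0, 0, 0, 1, 0, 0, 0, 0, 0, 0, 1, 0, 0, 0, 0, 0, 0, 1, 0, 0, 0, 0, 0, 0, 1, 0, 0, 0, 0, 0, 0, 1]' --newtons 50

```text
t: 15.62
position: [0.5185, 0.1767, 0.0973]
ee_rot: [179.9, 37.2, 120.2]
wrist_force: [-2.3, 2.6, 5.7]
opening: 0.237
grasp_force: 49.0
```

Call:
send_rows --deltas '[0, 0, 0, 0, 0, -0.2, 1, 0, 0, 0, 0, 0, -0.3, 1, 0, 0, 0, 0, 0, -0.5, 1, 0, 0, 0, 0, 0, -0.5, 1, 0, 0, 0, 0, 0, -0.5, 1, 0, 0, 0, 0, 0, -0.5, 1, 0, 0, 0, 0, 0, -0.5, 1, 0, 0, 0, 0, 0, -0.5, 1, 0, 0, 0, 0, 0, -0.5, 1, 0, 0, 0, 0, 0, -0.5, 1, 0, 0, 0, 0, 0, -0.5, 1, 0, 0, 0, 0, 0, -0.5, 1, 0, 0, 0, 0, 0, 0, 1]'

```text
t: 17.25
position: [0.485, 0.2345, 0.1854]
ee_rot: [179.9, 37.2, 120.2]
wrist_force: [0.7, -0.2, -0.9]
opening: 0.242
grasp_force: 48.8
```

```bash
python3 snap.py G wrist side top
python3 - <<'E'
from h import *
from cell import bot
s=bot.observe(); 
V=R.from_euler('xyz',[180,0,120],degrees=True)
print(s['grasp_force'])
# tip = TCP + (.066+.069-.052)=.083 along tool z
rows(s['position'],s['ee_rot'],[.45,.17,.26],V,12)
rows([.45,.17,.26],V,[.5058,-.168,.20],V,20)
a=cv2.imread('pics/side_G.png')[130:290,180:340]; b=cv2.imread('pics/wrist_G.png')
o=np.zeros((420,800,3),np.uint8); o[:400,:400]=cv2.resize(a,(400,400),interpolation=cv2.INTER_CUBIC); o[:,400:]=b[:,80:480]
cv2.imwrite('pics/crop5.png',o)
E
```

```text
{'t': 17.4, 'qpos': array([ 29.806,  26.948,  83.533, -39.049,  73.583,  12.407]), 'position': array([0.485, 0.234, 0.184]), 'ee_rot': array([-179.987,   37.179,  120.217]), 'wrist_force': array([-0.674,  0.353, -0.676]), 'opening': 0.2387229609840179}
48.76996457576752
n 12 turn [0.   0.68 0.  ] shift [-0.26 -0.26 -0.25] path [[0.481, 0.23, 0.192], [0.474, 0.222, 0.205], [0.467, 0.212, 0.219], [0.462, 0.202, 0.232], [0.457, 0.19, 0.244], [0.452, 0.177, 0.255]]
n 20 turn [0. 0. 0.] shift [-0.8  -0.3   0.15] path [[0.453, 0.153, 0.257], [0.461, 0.102, 0.248], [0.47, 0.052, 0.239], [0.478, 0.001, 0.23], [0.486, -0.05, 0.221], [0.495, -0.1, 0.212], [0.503, -0.151, 0.203]]
```

View pics/crop5.png

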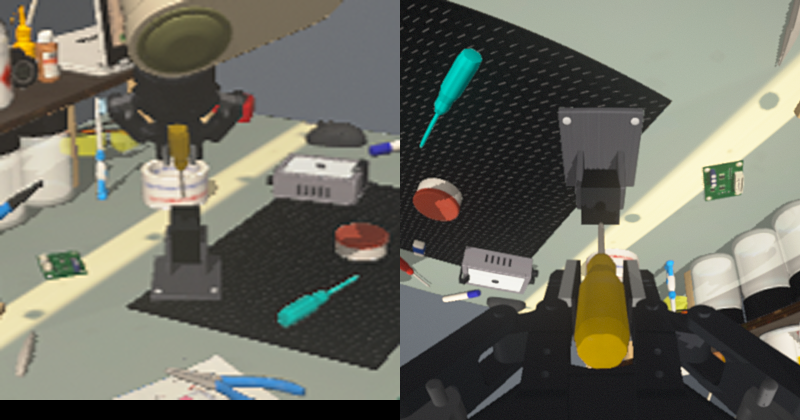

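The driver is held by its handle and the blade is clear of the socket mouth (wrist: blade tip near (600,225) in the crop). Next I'll turn it upright and carry it over the box.

Call:
send_rows --deltas '[0, 0.68, 0, -0.26, -0.26, -0.25, 1, 0, 0.68, 0, -0.26, -0.26, -0.25, 1, 0, 0.68, 0, -0.26, -0.26, -0.25, 1, 0, 0.68, 0, -0.26, -0.26, -0.25, 1, 0, 0.68, 0, -0.26, -0.26, -0.25, 1, 0, 0.68, 0, -0.26, -0.26, -0.25, 1, 0, 0.68, 0, -0.26, -0.26, -0.25, 1, 0, 0.68, 0, -0.26, -0.26, -0.25, 1, 0, 0.68, 0, -0.26, -0.26, -0.25, 1, 0, 0.68, 0, -0.26, -0.26, -0.25, 1, 0, 0.68, 0, -0.26, -0.26, -0.25, 1, 0, 0.68, 0, -0.26, -0.26, -0.25, 1]'

```text
t: 18.9
position: [0.4497, 0.1698, 0.2611]
ee_rot: [-180.0, -0.3, 120.2]
wrist_force: [0.1, -0.7, -0.4]
opening: 0.239
grasp_force: 48.7
```

Call:
send_rows --deltas '[0, 0, 0, -0.8, -0.3, 0.15, 1, 0, 0, 0, -0.8, -0.3, 0.15, 1, 0, 0, 0, -0.8, -0.3, 0.15, 1, 0, 0, 0, -0.8, -0.3, 0.15, 1, 0, 0, 0, -0.8, -0.3, 0.15, 1, 0, 0, 0, -0.8, -0.3, 0.15, 1, 0, 0, 0, -0.8, -0.3, 0.15, 1, 0, 0, 0, -0.8, -0.3, 0.15, 1, 0, 0, 0, -0.8, -0.3, 0.15, 1, 0, 0, 0, -0.8, -0.3, 0.15, 1, 0, 0, 0, -0.8, -0.3, 0.15, 1, 0, 0, 0, -0.8, -0.3, 0.15, 1, 0, 0, 0, -0.8, -0.3, 0.15, 1, 0, 0, 0, -0.8, -0.3, 0.15, 1, 0, 0, 0, -0.8, -0.3, 0.15, 1, 0, 0, 0, -0.8, -0.3, 0.15, 1, 0, 0, 0, -0.8, -0.3, 0.15, 1, 0, 0, 0, -0.8, -0.3, 0.15, 1, 0, 0, 0, -0.8, -0.3, 0.15, 1, 0, 0, 0, -0.8, -0.3, 0.15, 1]'

```text
t: 21.4
position: [0.5073, -0.1675, 0.1996]
ee_rot: [180.0, -0.2, 120.2]
wrist_force: [-0.4, -0.5, -0.6]
opening: 0.237
grasp_force: 48.7
```

Call:
send_rows --deltas '[0, 0, 0, 0, 0, 0.4, 1, 0, 0, 0, 0, 0, 0.4, 1, 0, 0, 0, 0, 0, 0.4, 1, 0, 0, 0, 0, 0, 0, 1, 0, 0, 0, 0, 0, 0, 1]'

```text
t: 22.02
position: [0.5072, -0.1661, 0.1761]
ee_rot: [180.0, -0.2, 120.2]
wrist_force: [0.0, -0.9, 0.4]
opening: 0.241
grasp_force: 48.8
```

```bash
python3 snap.py H wrist side top
python3 - <<'E'
import cv2,numpy as np,pickle
from h import *
L=lambda n,t:pickle.load(open(f'pics/{n}_{t}.pkl','rb'))
o=np.zeros((420,800,3),np.uint8)
u=proj('side',[.506,-.168,.09],L('side','H')).astype(int); v=proj('wrist',[.506,-.168,.06],L('wrist','H')).astype(int); print(u,v)
x,y=u-[40,40]; o[:400,:400]=cv2.resize(cv2.imread('pics/side_H.png')[y:y+80,x:x+80],(400,400),interpolation=cv2.INTER_CUBIC)
x,y=v-[50,50]; print('side o',u-[40,40],'wrist o',x,y); o[:400,400:]=cv2.resize(cv2.imread('pics/wrist_H.png')[y:y+100,x:x+100],(400,400),interpolation=cv2.INTER_CUBIC)
cv2.imwrite('pics/crop6.png',o)
E
```

```text
{'t': 22.175, 'qpos': array([-30.934,  22.958,  82.181,   0.131,  75.011, -61.19 ]), 'position': array([ 0.507, -0.166,  0.176]), 'ee_rot': array([179.961,  -0.192, 120.223]), 'wrist_force': array([1.009, 0.509, 0.383]), 'opening': 0.23758026989134734}
[307 183] [278 208]
side o [267 143] wrist o 228 158
```

View pics/crop6.png

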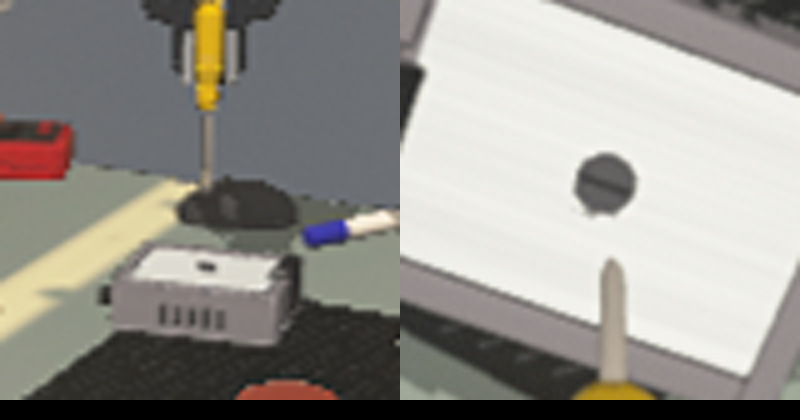

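The driver hangs upright with its tip at side (308,180) and wrist (281,223). The shoulder is at side (308.4,164.6) and wrist (281.5,253.5). The screw is at wrist (279,204). I'll triangulate these.

Run:
```python
from h import *
import pickle
from cell import bot
L=lambda n,t:pickle.load(open(f'pics/{n}_{t}.pkl','rb'))
ps,pw=L('side','H'),L('wrist','H'); pc=L('wrist','C')
T,r=tri([ray('side',(308.0,180.2),ps),ray('wrist',(280.75,223),pw)]); print('tip',T.round(4),r)
S,r=tri([ray('side',(308.4,164.6),ps),ray('wrist',(281.4,253.5),pw)]); print('shoulder',S.round(4),r,'len',np.linalg.norm(S-T))
s=bot.observe(); print('TCP',s['position'].round(4)); 
for z in (.0425,.0445): print('screw',z,onz('wrist',(279.25,203.75),pw,z).round(4))
print('screw side',onz('side',(267+207/5,143+266/5),ps,.0435).round(4))
# handle line in wrist and side
for n,t,z in [('wrist','H',(225,215,340,330)),('side','H',(295,135,320,166))]:
    im=cv2.imread(f'pics/{n}_{t}.png');a,b,c,d=z;h=cv2.cvtColor(im[b:d,a:c],cv2.COLOR_BGR2HSV);m=cv2.inRange(h,(18,110,60),(34,255,255))
    rr=[(i+b,np.flatnonzero(m[i]).mean()+a,len(np.flatnonzero(m[i]))) for i in range(m.shape[0]) if m[i].any()]
    print(n,[(y,round(x,1),k) for y,x,k in rr[::3]])
    q=np.array(rr); print(np.polyfit(q[:,0],q[:,1],1))
# predicted vertical line through tip
for d in (0,.066,.1,.135): print(d,proj('side',T+[0,0,d],ps).round(1),proj('wrist',T+[0,0,d],pw).round(1))
```

```text
tip [ 0.5055 -0.1657  0.101 ] [np.float64(0.0008045499107106078), np.float64(0.0008045499107105335)]
shoulder [ 0.5044 -0.1635  0.1568] [np.float64(0.0010926821304711085), np.float64(0.0010926821304712544)] len 0.05589816149306649
TCP [ 0.5072 -0.1663  0.1761]
screw 0.0425 [ 0.5066 -0.1687  0.0425]
screw 0.0445 [ 0.5063 -0.1682  0.0445]
screw side [ 0.5019 -0.1653  0.0435]
wrist [(253, np.float64(276.5), 2), (256, np.float64(281.0), 19), (259, np.float64(281.0), 23), (262, np.float64(281.5), 26), (265, np.float64(281.0), 29), (268, np.float64(281.0), 29), (271, np.float64(281.0), 29), (274, np.float64(281.5), 30), (277, np.float64(281.0), 33), (280, np.float64(281.5), 36), (283, np.float64(281.0), 43), (286, np.float64(281.0), 45), (289, np.float64(281.5), 46), (292, np.float64(281.0), 47), (295, np.float64(281.0), 47), (298, np.float64(281.5), 48), (301, np.float64(281.5), 48), (304, np.float64(281.0), 49), (307, np.float64(281.5), 50), (310, np.float64(281.5), 50), (313, np.float64(281.0), 51), (316, np.float64(281.5), 52), (319, np.float64(281.5), 52), (322, np.float64(281.5), 54), (325, np.float64(281.5), 54), (328, np.float64(282.0), 55)]
[1.40385930e-02 2.77077107e+02]
side [(143, np.float64(308.5), 6), (146, np.float64(308.0), 7), (149, np.float64(308.5), 6), (152, np.float64(308.5), 6), (155, np.float64(308.5), 6), (158, np.float64(308.5), 6), (161, np.float64(308.0), 5), (164, np.float64(308.0), 3)]
[-2.28684359e-02  3.11760305e+02]
0 [307.8 180.2] [279.6 222.9]
0.066 [308.1 161.5] [279.1 265.7]
0.1 [308.3 151.6] [278.6 301.8]
0.135 [308.5 141.2] [278.  357.7]
```

Run:
```python
import cv2
w=cv2.cvtColor(cv2.imread('pics/wrist_H.png'),cv2.COLOR_BGR2GRAY);s=cv2.cvtColor(cv2.imread('pics/side_H.png'),cv2.COLOR_BGR2GRAY)
for r in range(208,262,3): print(r,w[r,272:292].tolist())
for r in range(158,192,2): print(r,s[r,302:316].tolist())
```

```text
208 [224, 147, 102, 96, 95, 95, 95, 97, 97, 97, 96, 94, 119, 183, 233, 239, 237, 238, 237, 238]
211 [233, 218, 193, 167, 157, 173, 177, 167, 152, 157, 200, 238, 243, 242, 241, 240, 240, 240, 239, 238]
214 [237, 238, 239, 239, 239, 240, 239, 239, 239, 238, 238, 237, 237, 237, 236, 236, 236, 237, 237, 238]
217 [241, 241, 240, 240, 239, 238, 238, 238, 237, 238, 238, 238, 238, 238, 239, 238, 239, 239, 238, 238]
220 [239, 238, 239, 239, 239, 240, 241, 241, 241, 242, 241, 241, 240, 238, 238, 238, 238, 238, 238, 238]
223 [235, 235, 237, 237, 239, 241, 235, 190, 152, 164, 208, 235, 242, 240, 241, 240, 241, 241, 240, 239]
226 [235, 235, 235, 235, 237, 228, 170, 147, 157, 161, 158, 174, 224, 239, 240, 239, 240, 239, 239, 239]
229 [235, 234, 234, 235, 237, 227, 156, 145, 160, 165, 159, 161, 199, 233, 236, 235, 236, 236, 237, 237]
232 [239, 238, 237, 237, 237, 228, 158, 146, 160, 166, 162, 165, 200, 235, 237, 236, 236, 236, 236, 236]
235 [241, 241, 241, 242, 244, 237, 165, 149, 162, 166, 162, 166, 204, 234, 237, 236, 236, 235, 236, 235]
238 [126, 133, 149, 191, 224, 216, 160, 153, 163, 166, 164,
[... 1275 characters left out ...]
111, 110]
172 [111, 111, 110, 111, 111, 96, 129, 126, 110, 111, 110, 109, 110, 110]
174 [111, 111, 111, 111, 111, 97, 127, 124, 110, 109, 111, 111, 111, 112]
176 [110, 111, 111, 111, 111, 96, 120, 121, 110, 111, 111, 111, 111, 110]
178 [117, 106, 107, 108, 108, 127, 148, 129, 112, 94, 69, 100, 115, 115]
180 [212, 214, 216, 222, 155, 113, 123, 86, 55, 55, 54, 53, 56, 56]
182 [210, 172, 103, 59, 52, 55, 57, 54, 55, 71, 80, 66, 55, 58]
184 [101, 58, 67, 73, 62, 54, 55, 56, 55, 70, 78, 78, 63, 54]
186 [133, 50, 65, 69, 72, 61, 54, 56, 55, 56, 66, 72, 63, 54]
188 [150, 142, 142, 128, 121, 109, 82, 69, 64, 61, 61, 61, 62, 56]
190 [144, 144, 143, 144, 144, 144, 145, 143, 141, 114, 129, 118, 97, 98]
```

The tip is clear in both pictures. Tilt across the finger plane isn't well seen from here, so I'll turn the tool 90° about its axis so the side camera sees that plane. The descent of about 1 cm goes in the same move.

Call:
send_rows --deltas '[0, 0, 0.98, 0, 0, 0.03, 1, 0, 0, 0.98, 0, 0, 0.03, 1, 0, 0, 0.98, 0, 0, 0.03, 1, 0, 0, 0.98, 0, 0, 0.03, 1, 0, 0, 0.98, 0, 0, 0.03, 1, 0, 0, 0.98, 0, 0, 0.03, 1, 0, 0, 0.98, 0, 0, 0.03, 1, 0, 0, 0.98, 0, 0, 0.03, 1, 0, 0, 0.98, 0, 0, 0.03, 1, 0, 0, 0.98, 0, 0, 0.03, 1, 0, 0, 0.98, 0, 0, 0.03, 1, 0, 0, 0.98, 0, 0, 0.03, 1, 0, 0, 0.98, 0, 0, 0.03, 1, 0, 0, 0.98, 0, 0, 0.03, 1, 0, 0, 0.98, 0, 0, 0.03, 1, 0, 0, 0.98, 0, 0, 0.03, 1, 0, 0, 0.98, 0, 0, 0.03, 1, 0, 0, 0.98, 0, 0, 0.03, 1, 0, 0, 0.98, 0, 0, 0.03, 1, 0, 0, 0, 0, 0, 1]'

```text
validation failed for argument at $.de...
```

```bash
python3 snap.py I wrist side
python3 - <<'E'
from h import *
import pickle
w=cv2.cvtColor(cv2.imread('pics/wrist_I.png'),cv2.COLOR_BGR2GRAY);s=cv2.cvtColor(cv2.imread('pics/side_I.png'),cv2.COLOR_BGR2GRAY)
hs=cv2.cvtColor(cv2.imread('pics/side_I.png'),cv2.COLOR_BGR2HSV)
L=lambda n,t:pickle.load(open(f'pics/{n}_{t}.pkl','rb'))
ps,pw=L('side','I'),L('wrist','I')
for r in range(136,194,2):
    m=np.flatnonzero(cv2.inRange(hs[r:r+1,298:322],(18,110,60),(34,255,255))[0]); print(r,s[r,301:317].tolist(),(m[0]+298,m[-1]+298) if len(m) else '')
for r in range(196,262,3): print(r,w[r,270:294].tolist())
for z in (.085,.095,.15,.16,.2,.22): print(z,proj('side',[.5072,-.1663,z],ps).round(1),proj('wrist',[.5072,-.1663,z],pw).round(1))
E
```

```text
{'t': 22.275, 'qpos': array([-30.937,  22.963,  82.189,   0.133,  75.01 , -61.191]), 'position': array([ 0.507, -0.166,  0.176]), 'ee_rot': array([179.966,  -0.204, 120.22 ]), 'wrist_force': array([ 0.003, -0.143,  0.775]), 'opening': 0.24472713455300452}
136 [75, 45, 58, 59, 58, 56, 57, 60, 59, 59, 57, 58, 59, 58, 53, 92] 
138 [81, 49, 56, 57, 57, 49, 40, 90, 110, 74, 48, 56, 57, 56, 50, 95] 
140 [74, 47, 57, 59, 56, 97, 112, 111, 111, 113, 74, 46, 58, 60, 57, 98] 
142 [80, 48, 47, 45, 40, 94, 111, 108, 107, 108, 109, 75, 45, 47, 43, 96] 
144 [56, 58, 59, 58, 63, 85, 162, 189, 188, 178, 140, 79, 57, 59, 59, 58] (np.int64(306), np.int64(310))
146 [56, 57, 59, 57, 78, 135, 168, 176, 180, 173, 118, 60, 51, 57, 60, 54] (np.int64(305), np.int64(311))
148 [83, 57, 51, 48, 59, 127, 165, 171, 172, 164, 118, 63, 49, 56, 53, 93] (np.int64(306), np.int64(311))
150 [80, 51, 72, 156, 134, 132, 165, 172, 170, 160, 111, 127, 150, 101, 45, 95] (np.int64(306), np.int64(311))
152 [80, 51, 80, 161, 133, 134, 166, 171, 171, 160, 110, 126, 148, 100, 47, 95] (np.int64(306), np.int64(311))
154 [78, 51, 95
[... 3976 characters left out ...]
4, 147, 148, 148, 148, 148]
250 [77, 65, 60, 51, 48, 51, 66, 96, 145, 167, 173, 176, 174, 168, 153, 141, 143, 143, 143, 144, 144, 143, 145, 144]
253 [47, 50, 43, 47, 51, 57, 71, 90, 121, 132, 136, 137, 135, 134, 122, 95, 91, 101, 114, 124, 133, 141, 142, 143]
256 [45, 63, 95, 116, 130, 135, 136, 140, 141, 142, 141, 140, 142, 141, 142, 143, 145, 141, 138, 120, 93, 61, 46, 60]
259 [93, 124, 130, 134, 135, 136, 139, 141, 140, 142, 144, 143, 140, 143, 141, 143, 145, 146, 143, 143, 140, 134, 125, 116]
0.085 [307.3 184.5] [281.3 217.2]
0.095 [307.4 181.7] [281.3 221.6]
0.15 [307.6 166.2] [281.4 253.9]
0.16 [307.7 163.4] [281.4 261.7]
0.2 [307.9 151.8] [281.5 302.8]
0.22 [308.  145.9] [281.5 331.5]
```

The move was refused, so I'll resend it in two calls.

Call:
send_rows --deltas '[0, 0, 0.98, 0, 0, 0.05, 1, 0, 0, 0.98, 0, 0, 0.05, 1, 0, 0, 0.98, 0, 0, 0.05, 1, 0, 0, 0.98, 0, 0, 0.05, 1, 0, 0, 0.98, 0, 0, 0.05, 1, 0, 0, 0.98, 0, 0, 0.05, 1, 0, 0, 0.98, 0, 0, 0.05, 1, 0, 0, 0.98, 0, 0, 0.05, 1, 0, 0, 0.98, 0, 0, 0.05, 1, 0, 0, 0.98, 0, 0, 0.05, 1]'

```text
t: 23.52
position: [0.5071, -0.1663, 0.1659]
ee_rot: [-179.9, -0.2, 75.1]
wrist_force: [-1.2, -0.8, -0.7]
opening: 0.242
grasp_force: 48.8
```

Call:
send_rows --deltas '[0, 0, 0.98, 0, 0, 0, 1, 0, 0, 0.98, 0, 0, 0, 1, 0, 0, 0.98, 0, 0, 0, 1, 0, 0, 0.98, 0, 0, 0, 1, 0, 0, 0.98, 0, 0, 0, 1, 0, 0, 0.98, 0, 0, 0, 1, 0, 0, 0.98, 0, 0, 0, 1, 0, 0, 0.98, 0, 0, 0, 1, 0, 0, 0.98, 0, 0, 0, 1, 0, 0, 0.98, 0, 0, 0, 1, 0, 0, 0, 0, 0, 0, 1]'

```text
t: 24.9
position: [0.5071, -0.1663, 0.1659]
ee_rot: [-179.8, -0.0, 30.4]
wrist_force: [0.1, -0.6, -0.5]
opening: 0.242
grasp_force: 48.8
```

```bash
python3 snap.py J wrist side
python3 - <<'E'
from h import *
import pickle
from cell import bot
W=cv2.imread('pics/wrist_J.png');S=cv2.imread('pics/side_J.png');w=cv2.cvtColor(W,cv2.COLOR_BGR2GRAY);s=cv2.cvtColor(S,cv2.COLOR_BGR2GRAY)
hs=cv2.cvtColor(S,cv2.COLOR_BGR2HSV)
L=lambda n,t:pickle.load(open(f'pics/{n}_{t}.pkl','rb'))
ps,pw=L('side','J'),L('wrist','J'); P=bot.observe()['position']; print(P.round(4))
for r in range(140,192,3):
    m=np.flatnonzero(cv2.inRange(hs[r:r+1,298:322],(18,110,60),(34,255,255))[0]); print(r,s[r,301:316].tolist(),(int(m[0]+298),int(m[-1]+298)) if len(m) else '')
for r in range(190,230,3): print(r,w[r,268:294:1].tolist())
for z in (.085,.095,.15,.16,.2,.22): print(z,proj('side',[P[0],P[1],z],ps).round(1),proj('wrist',[P[0],P[1],z],pw).round(1))
E
```

```text
{'t': 25.0, 'qpos': array([-30.936,  23.548,  83.081,   0.132,  73.548,  28.553]), 'position': array([ 0.507, -0.166,  0.166]), 'ee_rot': array([-1.79784e+02, -2.60000e-02,  3.04730e+01]), 'wrist_force': array([-0.648, -0.18 ,  0.379]), 'opening': 0.2378472549893924}
[ 0.5071 -0.1663  0.1659]
140 [110, 113, 78, 55, 57, 50, 48, 48, 62, 72, 76, 63, 50, 39, 92] 
143 [109, 111, 110, 82, 59, 54, 51, 50, 51, 51, 51, 49, 46, 96, 112] 
146 [109, 111, 109, 76, 51, 49, 48, 47, 47, 46, 48, 50, 47, 95, 112] 
149 [110, 111, 112, 75, 46, 50, 49, 50, 52, 66, 60, 49, 43, 94, 112] 
152 [110, 109, 110, 112, 84, 56, 46, 44, 43, 43, 64, 97, 111, 111, 110] 
155 [110, 110, 110, 109, 109, 133, 96, 55, 54, 46, 87, 109, 111, 109, 110] 
158 [110, 110, 110, 109, 108, 133, 99, 55, 58, 55, 125, 126, 110, 110, 110] 
161 [110, 110, 110, 110, 113, 135, 95, 45, 49, 45, 102, 116, 111, 110, 110] 
164 [110, 109, 111, 110, 109, 92, 107, 119, 128, 111, 106, 110, 110, 110, 110] (307, 310)
167 [111, 111, 111, 110, 110, 109, 130, 146, 137, 116, 108, 110, 110, 110, 110] (307, 309)
170 [110, 111, 110, 110, 110, 109, 104, 192,
[... 1913 characters left out ...]
, 239, 238, 239, 240, 240, 238, 238, 240, 240, 240, 239, 238, 237, 238, 239, 240, 239, 240, 239]
223 [238, 240, 241, 240, 239, 238, 239, 240, 240, 241, 236, 193, 138, 144, 195, 235, 240, 239, 238, 238, 239, 240, 239, 240, 241, 242]
226 [241, 242, 241, 239, 238, 239, 240, 240, 240, 235, 187, 148, 133, 115, 106, 143, 222, 239, 239, 239, 240, 239, 238, 240, 242, 243]
229 [241, 240, 238, 239, 240, 240, 238, 239, 240, 232, 176, 146, 137, 120, 105, 126, 198, 238, 241, 240, 240, 239, 240, 243, 242, 241]
0.085 [307.3 184.5] [281.6 221.5]
0.095 [307.4 181.7] [281.6 226.3]
0.15 [307.7 166.2] [281.3 261.9]
0.16 [307.7 163.4] [281.2 270.6]
0.2 [307.9 151.8] [280.8 316.8]
0.22 [308.  145.9] [280.5 349.5]
```

Run:
```python
from h import *
import pickle
from cell import bot
L=lambda n,t:pickle.load(open(f'pics/{n}_{t}.pkl','rb'))
P=bot.observe()['position']; print('TCP',P.round(4))
for t,tip,sc,z in [('H',(280.2,222.3),(279.0,203.8),.0975),('J',(280.5,222.5),(283.2,207.4),.0875)]:
    p=L('wrist',t)
    for dz in (-.003,0,.003): print(t,dz,'tip',onz('wrist',tip,p,z+dz).round(4),'screw',onz('wrist',sc,p,.0435).round(4),onz('wrist',sc,p,.0445).round(4))
ps=L('side','J'); print('side tip',onz('side',(308.4,183.5),ps,.0875).round(4),'screw C',onz('wrist',(284,195.5),L('wrist','C'),.0435).round(4))
```

```text
TCP [ 0.5071 -0.1663  0.1659]
H -0.003 tip [ 0.5068 -0.1671  0.0945] screw [ 0.5063 -0.1686  0.0435] [ 0.5061 -0.1683  0.0445]
H 0 tip [ 0.5063 -0.1662  0.0975] screw [ 0.5063 -0.1686  0.0435] [ 0.5061 -0.1683  0.0445]
H 0.003 tip [ 0.5058 -0.1653  0.1005] screw [ 0.5063 -0.1686  0.0435] [ 0.5061 -0.1683  0.0445]
J -0.003 tip [ 0.5058 -0.1661  0.0845] screw [ 0.5058 -0.1684  0.0435] [ 0.5061 -0.1683  0.0445]
J 0 tip [ 0.5068 -0.1655  0.0875] screw [ 0.5058 -0.1684  0.0435] [ 0.5061 -0.1683  0.0445]
J 0.003 tip [ 0.5077 -0.165   0.0905] screw [ 0.5058 -0.1684  0.0435] [ 0.5061 -0.1683  0.0445]
side tip [ 0.5054 -0.1711  0.0875] screw C [ 0.5058 -0.1679  0.0435]
```

Call:
send_rows --deltas '[0, 0, 0, -0.03, 0.03, 0.21, 1, 0, 0, 0, -0.03, 0.03, 0.21, 1, 0, 0, 0, -0.03, 0.03, 0.21, 1, 0, 0, 0, 0, 0, 0, 1, 0, 0, 0, 0, 0, 0, 1, 0, 0, 0, 0, 0, 0, 1, 0, 0, 0, 0, 0, 0, 1]'

```text
t: 25.88
position: [0.5065, -0.1687, 0.1534]
ee_rot: [-179.8, -0.0, 30.4]
wrist_force: [-0.1, -0.5, -0.5]
opening: 0.237
grasp_force: 48.8
```

```bash
python3 snap.py K wrist side
python3 - <<'E'
from h import *
import pickle
L=lambda n,t:pickle.load(open(f'pics/{n}_{t}.pkl','rb'))
W=cv2.cvtColor(cv2.imread('pics/wrist_K.png'),cv2.COLOR_BGR2GRAY);S=cv2.cvtColor(cv2.imread('pics/side_K.png'),cv2.COLOR_BGR2GRAY);p=L('wrist','K')
d=(W[185:235,260:305]<130).astype(np.uint8);k,lab,st,ce=cv2.connectedComponentsWithStats(d)
for i in range(1,k):
    if st[i,4]>15: print(st[i],(ce[i]+[260,185]).round(1))
for r in range(212,232,2): print(r,W[r,274:292].tolist())
for r in range(178,202,2): print(r,S[r,303:315].tolist())
for z in (.070,.075,.08): print(z,proj('wrist',[.5065,-.1683,z],p).round(1),proj('side',[.506,-.168,z],L('side','K')).round(1))
print(proj('wrist',[.506,-.1684,.0445],p))
E
```

```text
{'t': 25.975, 'qpos': array([-31.199,  24.322,  84.134,   0.134,  71.722,  28.378]), 'position': array([ 0.506, -0.169,  0.153]), 'ee_rot': array([-1.79783e+02, -2.80000e-02,  3.03810e+01]), 'wrist_force': array([-0.467,  0.151, -0.487]), 'opening': 0.23921140143983985}
[ 14  17  16  16 189] [281.3 209.4]
[20 39  4 11 28] [281.8 229.5]
212 [114, 93, 96, 99, 97, 86, 72, 77, 90, 99, 100, 98, 97, 95, 97, 130, 185, 196]
214 [186, 117, 94, 97, 88, 73, 73, 91, 99, 98, 97, 97, 96, 115, 150, 168, 184, 212]
216 [242, 233, 192, 142, 102, 81, 83, 93, 97, 94, 99, 120, 160, 202, 236, 232, 223, 238]
218 [239, 241, 242, 242, 239, 235, 222, 217, 212, 199, 198, 216, 239, 241, 240, 240, 240, 240]
220 [239, 240, 240, 240, 240, 239, 239, 241, 243, 242, 241, 239, 239, 238, 238, 240, 240, 240]
222 [239, 239, 240, 240, 239, 227, 202, 216, 237, 241, 240, 238, 238, 238, 240, 240, 239, 239]
224 [240, 240, 240, 239, 227, 165, 123, 111, 136, 198, 237, 240, 239, 239, 240, 240, 239, 239]
226 [239, 240, 240, 233, 186, 148, 134, 116, 106, 145, 221, 240, 240, 240, 240, 239, 239, 240]
228 [239, 239, 239, 232, 176, 14
[... 320 characters left out ...]
78, 80, 83, 66]
184 [57, 66, 72, 73, 66, 192, 159, 78, 74, 75, 76, 66]
186 [49, 63, 69, 69, 63, 185, 152, 70, 68, 70, 71, 70]
188 [141, 141, 128, 119, 105, 118, 110, 80, 76, 74, 70, 71]
190 [143, 143, 143, 143, 143, 144, 144, 144, 144, 143, 144, 145]
192 [129, 137, 122, 112, 121, 126, 130, 136, 131, 133, 141, 118]
194 [221, 220, 220, 221, 223, 221, 218, 213, 211, 213, 191, 186]
196 [219, 219, 222, 161, 86, 74, 77, 183, 219, 217, 217, 217]
198 [221, 221, 220, 221, 218, 217, 214, 216, 217, 217, 215, 216]
200 [145, 143, 143, 152, 139, 149, 158, 155, 170, 178, 191, 200]
0.07 [281.2 220.1] [307.8 188.6]
0.075 [281.2 222.4] [307.8 187.2]
0.08 [281.2 224.8] [307.8 185.8]
[281.16926245 210.11924347]
```

Measured at the final pose: the tip is about 30 mm above the screw and within about 1–2 mm of it sideways in both views. The driver is upright and the grip is steady at 49 N. I'm handing it in.

```bash
python3 -c "
from cell import bot
print(bot.close_job())"
```

```text
the job is handed in; nothing more can be done
None
```

I handed the job in at about 26 s: the cover is snapped in level, and the yellow screwdriver is held upright with its blade about 30 mm above the screw, 1–2 mm off centre at most.

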